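# Feed the height gauge's scriber down onto the gauge block

### The arm

A 7-joint arm with a two-finger parallel gripper is mounted at the origin on the work surface. World frame = base frame: x ahead of the robot, y to its left, z up, the work surface at z = 0. Lengths are in m, angles in rad, forces in N, time in s.
With the tool pointing down it reaches from about 0.425 to 0.825 m from the base axis. Payload 3.6 kg.
Tool frame: the origin (TCP) lies on the centre line of the jaws, within the pads' length; the fingertips stand 8 mm ahead of it and the grasp point (between the pads) lies 11 mm behind it (manip.tcp_to_tips is the distance from the TCP to the fingertips, in m); z points along the fingers, y is the direction in which the jaws open and shut (so a half turn about z gives the same grasp; the last joint's range is limited). The gripper opens to 85 mm and grips with 20 to 120 N. Pads are 22 mm wide; open, the fingers measure 114 mm over their backs; the gripper's body (76 mm by 85 mm) begins 54 mm behind the grasp point. The pads swing forward as they close: fully open they stand 13 mm farther back than shut.
Start: joints at [1.145, 0.615, -0.013, 1.423, 0.008, 1.103, -0.04], TCP at [0.253, -0.599, 0.239] pointing down, gripper open.
Joint ranges: [-3.12, 3.12], [-0.3, 2.06], [-1.34, 1.32], [0.26, 2.42], [-1.36, 4.5], [0.01, 1.98], [-2.84, 2.84]. Speed limits (rad/s): [2.79, 2.79, 3.14, 3.14, 3.14, 3.14, 3.14].

### API

Orientations are given as a rotation vector (axis times angle).
In Python, from rig import manip gives the robot as it stands. The module is installed in compiled form; this text tells all that it offers.
- The arm moves only by the tool apply_moves, never from a script. Its argument "rows" is a list that holds one entry, the list of rows, each a list of 6 numbers: the shift along the tool's x, y, z in mm, then the turn, a rotation vector about the tool's x, y, z in rad. A call has 1 to 8 rows; each row is the pose to reach, as a shift and turn from the pose commanded when the call began, along the tool's axes at that moment; what a row does not reach only later rows make up. A row lasts 1/12 s, in which the tool goes at most 41.7 mm and 7.16 degrees, less where a joint would pass 70% of its speed; a pose out of reach is approached as far as the arm can. A call with a gripper value outside its range is refused whole. "hand" is the opening in per cent of the stroke, from 0 (shut) to 100 (fully open), set as the call begins (left out, the last holds). The fingers move at their own pace and stop on an object; "squeeze" is the grip in N (left out, the last holds). Time passes only in rows, so rows that repeat a pose let the fingers close. It gives the time, the measured TCP pose, the force and the opening at its end, in the units of the state.
- manip.read_state(): the state, without advancing time (a new reading comes with each control period).
- manip.snapshot(name): name is "scene" or "top"; returns the picture (420x560x3 uint8, red, green, blue); there is no depth.
- manip.camera_model(name): a dict with "fovy" (degrees; the focal length in pixels is half the picture's height over the tangent of half this angle, whatever the lens; pixels are square), "cx", "cy" (the principal point, pixels), "dist_coeffs" ([k1, k2, p1, p2, k3] as OpenCV has them; the pictures are not rectified), "rvec" (rotation vector, rad) and "tvec" (3), from world to camera coordinates, as OpenCV has them. Camera axes: x right, y down, z forward; pixel columns grow to the right and rows downward; lengths in m; the calibration is good to about 2 mm. A picture is of the moment at which its call begins. camera_model takes no time and is no camera call.
- manip.close_job(): hands the job in, once; it reports no verdict.
The state is a dict: "time": time; "q": joint angles; "qvel": joint speeds; "tau": joint torques, N m; "ee_pos": TCP position; "tool_rot": TCP orientation; "wrist_force": force on the tool from outside, world axes, zero at the start; "wrist_torque": the same for the moment, N m; "width": finger opening in m.
Only numpy, scipy, OpenCV 4.12 (cv2) and the standard library are available. Lean on these libraries where they do the work, as an engineer would, in place of code of your own. Each camera call takes 0.05 s, during which the arm holds its last target.

### The job

Set the height gauge on its reference: with a fingertip, roll the knurled feed wheel on the slider so that the scriber comes down until it just rests on the gauge block standing under it, then take the finger away. Use the wheel only, without gripping anything: don't push the slider or scriber itself, don't press the scriber hard into the block, and leave the blocks and the other instruments where they stand.

Things in the scene. Friction and masses are not known exactly. Their poses are not given: they have to be found in the camera images.
- height_gauge: Two-column height gauge, 350 mm tall, fixed on the plate. Origin under the middle between its columns (20 mm thick, at y = -18 and +18 mm; top bracket 34 x 72 mm). Foot x = -50 to 50, y = -50 to 130 mm, 34 mm high (48 mm at the columns). The read-out faces its +x, the knurled feed wheel sits on its -x side towards +y, the scriber sticks out to its -y.
- wheel_hub (a point): Centre of the feed wheel; rides with the slider, does not turn. Axes as the height gauge, axle along x. Rim: 28 mm radius, x = -8 to +8 mm. The wheel's outer (+y) half stands out beyond the slider's side with nothing beside it. The slider's back is 20 mm towards +x, its top 25 mm above the hub, the foot of the gauge 75 mm or more below the hub.
- feed_wheel: Knurled steel feed wheel, 56 x 16 mm, origin at its centre, x along the axle; turns with the wheel. 1 rad of turn moves the slider 12 mm: outer (+y) rim down, or top towards +y, lowers it. The wheel rides with the slider: a finger going 10 mm down on the outer rim lowers it 3 mm. Takes about 5 N along the rim: press on it with 8 to 15 N. When the scriber has landed the finger slips.
- slider_housing: The slider on the columns: grey cast body 60 x 96 x 76 mm (x, y, z) with read-out, clamp and scriber. Origin between the columns at the height of the wheel axle, axes as the height gauge. Not to be pushed by hand.
- slider (a joint): Travel of the slider down its columns in m, 0 to 0.060, larger = lower. It stays where it is left; its drag is about 17 N downwards, 31 N upwards. On the outer rim each newton along the rim moves the slider with 3.3 N.
- scriber_tip (a point): Middle of the flat underside of the scriber's foot (9 x 26 mm, x by y), the measuring face; 70 mm below the axle. At 0 travel it is 90 mm above the plate.
- block_a_top (a point): Middle of the top face of a loose plain steel gauge block, 25 mm square and 40 mm tall, standing on the plate. One of the three blocks (it varies which) stands under the scriber, the other two beside it, 50 mm or more from it.
- block_a: The same 40 mm gauge block; origin at the centre of its underside.
- block_b_top (a point): Middle of the top face of a loose plain steel gauge block, 25 mm square and 50 mm tall, standing on the plate. One of the three blocks (it varies which) stands under the scriber, the other two beside it, 50 mm or more from it.
- block_b: The same 50 mm gauge block; origin at the centre of its underside.
- block_c_top (a point): Middle of the top face of a loose plain steel gauge block, 25 mm square and 60 mm tall, standing on the plate. One of the three blocks (it varies which) stands under the scriber, the other two beside it, 50 mm or more from it.
- block_c: The same 60 mm gauge block; origin at the centre of its underside.
- vee_block: Loose steel vee block, 50 x 60 x 42 mm; origin at its underside. Bystander.
- screw_jack: Loose small screw jack, 40 mm across, 56 mm tall; origin at its underside. Bystander.
- ring_gauge: Loose steel ring gauge, 62 mm across, 20 mm high; origin at its underside. Bystander.
- dial_indicator: Loose dial indicator lying on its back, 58 mm dial, 22 mm high, stem along its +x; origin at its underside. Bystander.
- square: Loose engineer's square lying flat, 75 mm stock along y, 105 mm blade along +x; origin at its underside. Bystander.
- micrometer: Loose micrometer lying flat, 145 mm long along x, 21 mm high; origin at its underside. Bystander.
Mind the look-alikes: they are no part of the job. What is shaped like the block_a but brown is not meant. What is shaped like the block_c but blue is not meant.

How it is judged:
On the way:
1. a fingertip rolls the wheel and the scriber goes down (contact force between any of the fingers, the arm and feed_wheel above 0.5 N and velocity of joint slider above 0.001 m/s), for 0.1 s.
At the end, for the whole second after the job is handed in: The scriber's underside is at rest on the top of the gauge block under it (gap at most 1.5 mm), all three blocks stand within 8 mm of where they were (((horizontal distance between scriber_tip and block_a_top below 0.015 m and z of scriber_tip in the frame of block_a_top between -0.0025 and 0.0015 m) or (horizontal distance between scriber_tip and block_b_top below 0.015 m and z of scriber_tip in the frame of block_b_top between -0.0025 and 0.0015 m) or (horizontal distance between scriber_tip and block_c_top below 0.015 m and z of scriber_tip in the frame of block_c_top between -0.0025 and 0.0015 m)) and velocity of joint slider between -0.003 and 0.003 m/s and distance of each of block_a, block_b, block_c from where it was at the start of the episode below 0.008 m); the robot touches nothing.
It fails at once if the slider or scriber is pushed directly instead of being fed by the wheel (contact force between any of the fingers, the arm and slider_housing above 5 N).
It fails at once if the feed wheel is pinched or forced rather than rolled under a light fingertip (contact force between any of the fingers, the arm and feed_wheel above 35 N).
It fails at once if the scriber is driven hard into the gauge block (contact force between slider_housing and block_a above 40 N or contact force between slider_housing and block_b above 40 N or contact force between slider_housing and block_c above 40 N).
It fails at once if a gauge block is knocked, shifted or lifted (distance of any of block_a, block_b, block_c from where it was at the start of the episode above 0.008 m).
It fails at once if another thing on the plate is moved (distance of any of vee_block, screw_jack, ring_gauge, dial_indicator, square, micrometer from where it was at the start of the episode above 0.02 m).
It also fails if it takes over 72 s, if anything falls off the work surface, if the arm or the gripper's body presses on something with over 40 N, if the wrist force passes 120 N, or if a joint passes its speed limit or range.

## Working session

There is one attempt and no reset: what is moved stays moved. The work goes in short steps, Python scripts to look and compute and a tool call to move; the robot and the scene stay as the last step left them, time stands still between calls to the robot, and variables do not carry over. Pictures are saved under pics/ and viewed, and the job is handed in when it is done.

Besides the shell and the picture viewer there is one more tool, called as name(argument=value, ...), one argument or row to a line, values as JSON. apply_moves: Moves the arm, as the interface text tells. Its arguments: {"type":"object","properties":{"rows":{"type":"array"},"hand":{"type":"number"},"squeeze":{"type":"number"}},"required":["rows"]}

```bash
mkdir -p pics
python3 - <<'E'
from rig import manip
import cv2
s=manip.read_state(); print(s)
for n in("scene","top"):
    im=manip.snapshot(n); cv2.imwrite(f"pics/{n}0.png",im[:,:,::-1]); print(manip.camera_model(n))
E
```

```text
{'time': 0.0, 'q': array([ 1.14448871,  0.61596976, -0.01261529,  1.42493827,  0.00808971,
        1.1033923 , -0.04042066]), 'qvel': array([-0.00026365, -0.00011601,  0.00097964,  0.00092086, -0.00098084,
        0.00017594, -0.00047558]), 'tau': array([-1.06121790e-04, -4.69222498e+01,  2.59120250e-01, -1.71034867e+01,
        9.88388958e-03,  9.68229695e-03,  8.87364166e-06]), 'ee_pos': array([ 0.25272086, -0.59803316,  0.23809228]), 'tool_rot': array([-3.07647054e+00, -6.23388420e-01,  8.76571874e-04]), 'wrist_force': array([ 0.01389515,  0.352321  , -1.17600056]), 'wrist_torque': array([-0.01990781,  0.04577001,  0.02265793]), 'width': 0.0856594413742554}
{'fovy': 46.18507657146225, 'cx': 284.47925550568766, 'cy': 210.60345462094926, 'dist_coeffs': array([-0.06939399,  0.        ,  0.        ,  0.        ,  0.        ]), 'rvec': array([ 2.34762969,  0.90446966, -0.30841552]), 'tvec': array([-0.38264737, -0.26626283,  1.72007799])}
{'fovy': 50.21892378026282, 'cx': 273.6468771033843, 'cy': 212.90842080067438, 'dist_coeffs': array([0.01130301, 0.        , 0.        , 0.        , 0.        ]), 'rvec': array([ 2.15810633, -2.17569608,  0.1533785 ]), 'tvec': array([-0.06888926,  0.58122994,  1.34937961])}
```

View pics/scene0.png

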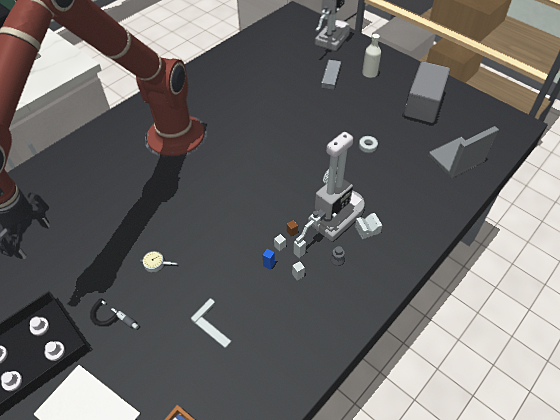

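View pics/top0.png

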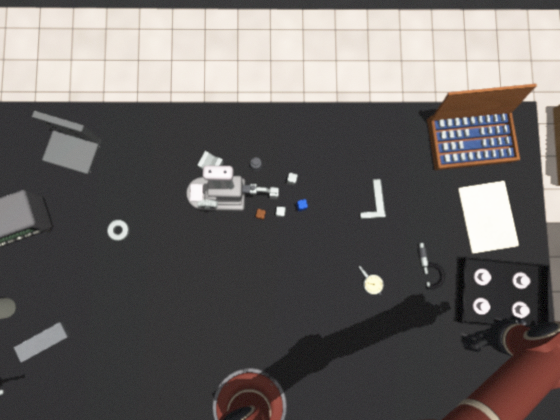

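Run:
```python
import cv2
a=cv2.imread("pics/scene0.png")[120:290,240:400]; cv2.imwrite("pics/sc_c.png",cv2.resize(a,None,fx=3.5,fy=3.5,interpolation=cv2.INTER_CUBIC))
a=cv2.imread("pics/top0.png")[140:230,170:320]; cv2.imwrite("pics/top_c.png",cv2.resize(a,None,fx=5,fy=5,interpolation=cv2.INTER_CUBIC))
```

```text
(no output)
```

View pics/sc_c.png

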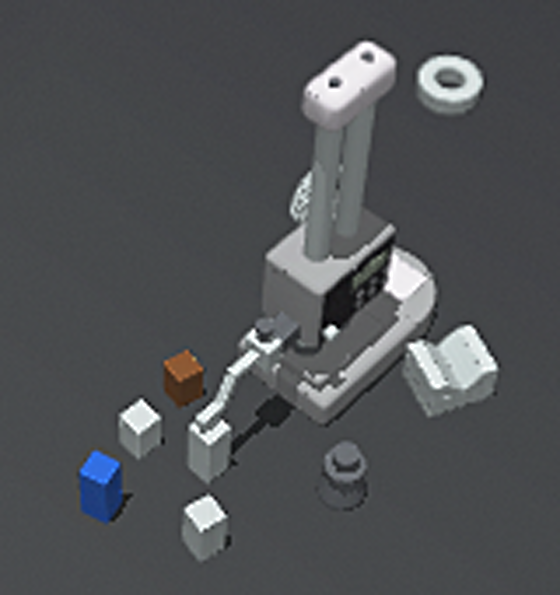

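View pics/top_c.png

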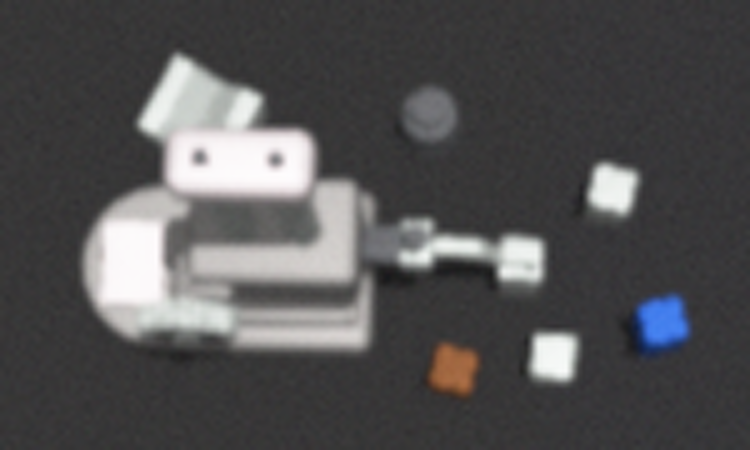

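```bash
cat > h.py <<'E'
import numpy as np, cv2
from rig import manip
def cam(n):
    c=manip.camera_model(n); f=210/np.tan(np.radians(c["fovy"]/2))
    return np.array([[f,0,c["cx"]],[0,f,c["cy"]],[0,0,1.]]),c["dist_coeffs"],c["rvec"],c["tvec"]
def ray(n,uv,z):
    K,d,r,t=cam(n); p=cv2.undistortPoints(np.array([[uv]],float),K,d)[0,0]
    R=cv2.Rodrigues(r)[0]; o=-R.T@t; v=R.T@np.r_[p,1]
    return o+v*(z-o[2])/v[2]
def proj(n,P):
    K,d,r,t=cam(n); return cv2.projectPoints(np.array(P,float).reshape(-1,3),r,t,K,d)[0][:,0]
E
python3 - <<'E'
from h import *
T=lambda u,v:(170+(u-2)/5,140+(v-2)/5)
S=lambda u,v:(240+(u-1.2)/3.5,120+(v-1.2)/3.5)
np.set_printoptions(precision=4,suppress=True)
for l,p,z in [("holeL",T(200,157),.35),("holeR",T(275,159),.35),("brTL",T(166,129),.35),("brBL",T(166,194),.35),("brTR",T(315,129),.35),("brBR",T(315,196),.35),("footBR",T(371,349),.034),("footL",T(84,262),.034),
 ("wheelL",T(139,325),.16),("wheelR",T(235,325),.16),("hubtop",T(187,305),.188),("blkUnder",T(520,258),.06),("blkF",T(612,190),.05),("blkN",T(553,357),.05),("brown",T(454,368),.04),("blue",T(662,322),.06),("jack",T(430,112),.056)]:
    print(l,ray("top",p,z))
for l,p,z in [("holeL",S(368,57),.35),("holeR",S(335,83),.35),("blkUnder",S(209,432),.06),("blkF",S(205,512),.05),("blkN",S(139,412),.05),("brown",S(183,362),.04),("blue",S(100,466),.06)]: print("S",l,ray("scene",p,z))
E
```

```text
holeL [0.6448 0.0858 0.35  ]
holeR [0.6436 0.0497 0.35  ]
brTL [0.6586 0.1022 0.35  ]
brBL [0.6267 0.1019 0.35  ]
brTR [0.6583 0.0305 0.35  ]
brBR [0.6254 0.0305 0.35  ]
footBR [0.5925 0.0187 0.034 ]
footL [0.6482 0.1965 0.034 ]
wheelL [0.5905 0.1429 0.16  ]
wheelR [0.5901 0.0891 0.16  ]
hubtop [0.5974 0.1125 0.188 ]
blkUnder [ 0.6446 -0.0736  0.06  ]
blkF [ 0.6886 -0.1311  0.05  ]
blkN [ 0.5847 -0.0935  0.05  ]
brown [ 0.5796 -0.0327  0.04  ]
blue [ 0.6045 -0.1599  0.06  ]
jack [ 0.737  -0.0189  0.056 ]
S holeL [0.6436 0.0828 0.35  ]
S holeR [0.6425 0.0467 0.35  ]
S blkUnder [ 0.647  -0.0824  0.06  ]
S blkF [ 0.6895 -0.1354  0.05  ]
S blkN [ 0.588  -0.1006  0.05  ]
S brown [ 0.5765 -0.0339  0.04  ]
S blue [ 0.6046 -0.1638  0.06  ]
```

```bash
cat >> h.py <<'E'
from scipy.spatial.transform import Rotation as Ro
def Rt(ang,tilt=0):
    # tool x horizontal heading ang(deg) , z down; tilt: tool z leans toward -x_tool
    a=np.radians(ang); t=np.radians(tilt); x=np.array([np.cos(a),np.sin(a),0]); z=np.array([0,0,-1.])
    x2=x*np.cos(t)+z*np.sin(t); z2=z*np.cos(t)-x*np.sin(t)
    return np.stack([x2,np.cross(z2,x2),z2],1)
def rel(p,ang,tilt=0,p0=None,R0=None):
    s=manip.read_state(); p0=s["ee_pos"] if p0 is None else p0; R0=Ro.from_rotvec(s["tool_rot"]).as_matrix() if R0 is None else R0
    R1=Rt(ang,tilt); return np.round(np.r_[R0.T@(np.array(p)-p0)*1000,Ro.from_matrix(R0.T@R1).as_rotvec()],3)
E
python3 - <<'E'
from h import *
print(manip.tcp_to_tips, rel([.5,-.25,.26],35))
E
```

```text
0.008 [ 3.63259e+02 -2.24481e+02 -2.12400e+01 -2.00000e-03 -0.00000e+00
 -2.11000e-01]
```

apply_moves(
  rows=[
    [[363,-224,-21,0,0,-0.6],[363,-224,-21,0,0,-0.6],[363,-224,-21,0,0,-0.6],[363,-224,-21,0,0,-0.6],[363,-224,-21,0,0,-0.6],[363,-224,-21,0,0,-0.6],[363,-224,-21,0,0,-0.6],[363,-224,-21,0,0,-0.6]],
  ],
  hand=0,
  squeeze=20,
)

```text
time: 0.77
ee_pos: [0.4464, -0.3255, 0.2555]
tool_rot: [-2.757, -1.505, 0.001]
wrist_force: [0.0, -0.2, -0.1]
width: 0.0001
```

Run:
```python
from h import *
s=manip.read_state(); print(s["time"],s["ee_pos"],s["q"],s["width"],rel([.5,.05,.27],75))
```

```text
0.7667 [ 0.44640235 -0.32553472  0.25551258] [ 0.73009587  0.45358577 -0.20917849  1.68257259  0.10703843  1.0174468
 -0.08631323] 7.623940415341527e-05 [ 3.44870e+02 -1.58013e+02 -1.43310e+01 -1.00000e-03 -0.00000e+00
 -3.10000e-01]
```

apply_moves(
  rows=[
    [[335,-180,-15,0,0,-0.35],[335,-180,-15,0,0,-0.35],[335,-180,-15,0,0,-0.35],[335,-180,-15,0,0,-0.35],[335,-180,-15,0,0,-0.35],[335,-180,-15,0,0,-0.35],[335,-180,-15,0,0,-0.35],[335,-180,-15,0,0,-0.35]],
  ],
)

```text
time: 1.43
ee_pos: [0.4713, 0.0064, 0.2688]
tool_rot: [-2.453, -1.962, 0.001]
wrist_force: [0.9, -0.2, 0.5]
width: -0.0001
```

Run:
```python
from h import *
s=manip.read_state(); print(s["time"],s["ee_pos"],s["q"],s["width"],rel([.49,.24,.27],90,0))
```

```text
1.4333 [0.47132432 0.0064496  0.26881919] [ 0.23619175  0.32827508 -0.39717768  1.86638496  0.15129647  0.97665398
 -0.44839015] -5.403621418406066e-05 [ 2.3195e+02 -3.3069e+01 -1.2440e+00 -0.0000e+00  0.0000e+00 -2.2100e-01]
```

apply_moves(
  rows=[
    [[232,-33,0,0,0,-0.22],[232,-33,0,0,0,-0.22],[232,-33,0,0,0,-0.22],[232,-33,0,0,0,-0.22],[232,-33,0,0,0,-0.22],[232,-33,0,0,0,-0.22],[232,-33,0,0,0,-0.22],[232,-33,0,0,0,-0.22]],
  ],
)

```text
time: 2.1
ee_pos: [0.4896, 0.24, 0.2683]
tool_rot: [-2.217, -2.224, 0.001]
wrist_force: [0.2, -0.7, -0.5]
width: 0.0001
```

Run:
```python
from h import *
s=manip.read_state(); print(s["time"],s["ee_pos"],s["q"],s["width"],rel([.593,.21,.2],90,15))
for n in("scene","top"):
    im=manip.snapshot(n); cv2.imwrite(f"pics/{n}1.png",im[:,:,::-1])
a=cv2.imread("pics/scene1.png")[100:290,200:400]; b=cv2.imread("pics/top1.png")[130:320,120:320]
cv2.imwrite("pics/c1.png",cv2.resize(np.hstack([a,b]),None,fx=2,fy=2,interpolation=cv2.INTER_CUBIC))
```

```text
2.1 [0.48962092 0.2400433  0.26826276] [-0.17631843  0.45891926 -0.48049466  1.67702366  0.23529976  1.06467277
 -0.72620031] 5.9601887700432687e-05 [-3.03800e+01  1.03378e+02  6.81160e+01 -1.00000e-03 -2.62000e-01
  3.00000e-03]
```

View pics/c1.png

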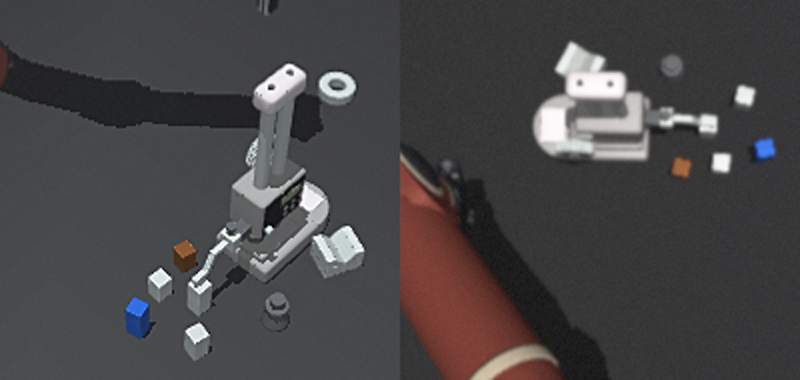

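```bash
python3 - <<'E'
from h import *
for dz in (0,.01,.02,.03):
    z=.185-dz
    P=[[.613,.019,z],[.673,.019,z],[.673,.115,z],[.593,.115+.028,z-.025],[.593,.115,z+.003],[.593,.115,z-.053]]
    print(dz,((proj("scene",P)-[240,120])*3.5+1.2).round(0).tolist(), ((proj("top",P[:3])-[170,140])*5+2).round(0).tolist())
E
python3 - <<'E'
import cv2
a=cv2.imread("pics/scene0.png")[160:225,300:360]; cv2.imwrite("pics/z.png",cv2.resize(a,None,fx=9,fy=9,interpolation=cv2.INTER_CUBIC))
E
```

```text
0 [[266.0, 236.0], [326.0, 277.0], [403.0, 206.0], [342.0, 158.0], [324.0, 153.0], [319.0, 199.0]] [[357.0, 277.0], [357.0, 170.0], [184.0, 171.0]]
0.01 [[265.0, 245.0], [325.0, 285.0], [402.0, 214.0], [341.0, 166.0], [323.0, 162.0], [318.0, 207.0]] [[358.0, 280.0], [358.0, 174.0], [187.0, 175.0]]
0.02 [[264.0, 253.0], [324.0, 293.0], [400.0, 223.0], [340.0, 174.0], [322.0, 170.0], [317.0, 215.0]] [[359.0, 283.0], [359.0, 178.0], [189.0, 179.0]]
0.03 [[264.0, 261.0], [323.0, 301.0], [399.0, 231.0], [340.0, 182.0], [321.0, 178.0], [316.0, 223.0]] [[360.0, 285.0], [360.0, 181.0], [191.0, 182.0]]
```

View pics/z.png

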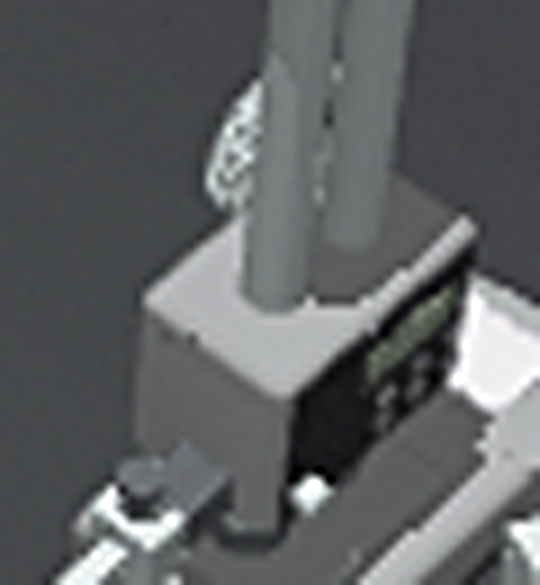

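apply_moves(
  rows=[
    [[-30,103,68,0,-0.26,0],[-30,103,68,0,-0.26,0],[-30,103,68,0,-0.26,0],[-30,103,68,0,-0.26,0],[-30,103,68,0,-0.26,0],[-30,103,68,0,-0.26,0]],
  ],
)

```text
time: 2.7
ee_pos: [0.5934, 0.2065, 0.2008]
tool_rot: [2.087, 2.079, -0.274]
wrist_force: [-0.9, 0.2, 0.2]
width: -0.0003
```

Run:
```python
from h import *
s=manip.read_state(); print(s["time"],s["ee_pos"],s["q"],s["wrist_force"],rel([.593,.175,.121],90,15))
```

```text
2.7 [0.59341371 0.20648375 0.20083507] [-0.28779376  0.69257445 -0.34266674  1.45219163  0.46433227  1.21610109
 -0.78052397] [-0.89203364  0.21456268  0.20661293] [-9.870e+00 -2.190e-01  8.525e+01 -2.000e-03 -1.000e-03 -3.000e-03]
```

apply_moves(
  rows=[
    [[-4,0,28,0,0,0],[-8,0,56,0,0,0],[-10,0,85,0,0,0],[-10,0,85,0,0,0],[-10,0,85,0,0,0]],
  ],
)

```text
time: 3.12
ee_pos: [0.5928, 0.1758, 0.1224]
tool_rot: [2.085, 2.081, -0.273]
wrist_force: [1.1, 1.3, 0.3]
width: 0.0002
```

Run:
```python
from h import *
s=manip.read_state(); print(s["time"],s["ee_pos"],s["wrist_force"],rel([.593,.151,.121],90,15))
for n in("scene","top"):
    im=manip.snapshot(n); cv2.imwrite(f"pics/{n}2.png",im[:,:,::-1])
a=cv2.imread("pics/scene2.png")[120:270,260:410]; b=cv2.imread("pics/top2.png")[130:280,140:290]
cv2.imwrite("pics/c2.png",cv2.resize(np.hstack([a,b]),None,fx=2.6,fy=2.6,interpolation=cv2.INTER_CUBIC))
```

```text
3.1167 [0.59278434 0.17581629 0.12238498] [1.08968352 1.30434605 0.28000893] [-2.3625e+01  2.6800e-01  7.7210e+00 -1.0000e-03 -2.0000e-03 -2.0000e-03]
```

View pics/c2.png

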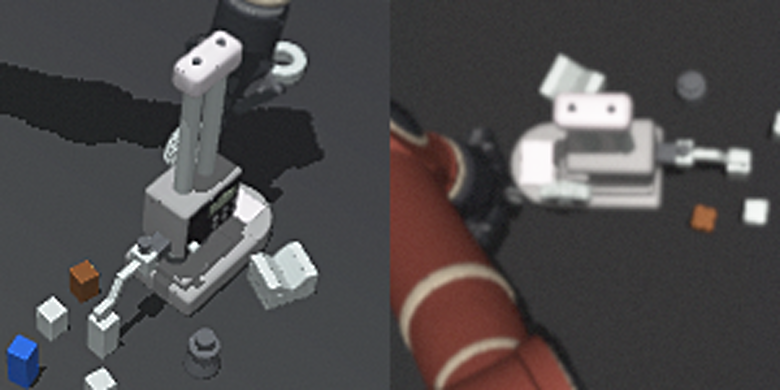

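apply_moves(
  rows=[
    [[-7,0,2,0,0,0],[-14,0,4,0,0,0],[-17,0,5,0,0,0],[-17,0,5,0,0,0]],
  ],
)

```text
time: 3.55
ee_pos: [0.5939, 0.1571, 0.1216]
tool_rot: [2.085, 2.078, -0.273]
wrist_force: [1.1, -0.1, 0.4]
width: 0.0001
```

apply_moves(
  rows=[
    [[-1,0,0,0,0,0],[-2,0,0,0,0,0],[-2,0,0,0,0,0]],
  ],
)

```text
time: 3.8
ee_pos: [0.5934, 0.1571, 0.1214]
tool_rot: [2.084, 2.082, -0.272]
wrist_force: [-0.4, -0.4, 0.3]
width: -0.0001
```

apply_moves(
  rows=[
    [[-1,0,0,0,0,0],[-2,0,0,0,0,0],[-2,0,0,0,0,0]],
  ],
)

```text
time: 4.05
ee_pos: [0.5934, 0.1549, 0.1218]
tool_rot: [2.084, 2.082, -0.273]
wrist_force: [0.1, 0.7, 0.2]
width: 0.0001
```

apply_moves(
  rows=[
    [[-1,0,0,0,0,0],[-1.5,0,0,0,0,0],[-1.5,0,0,0,0,0]],
  ],
)

```text
time: 4.3
ee_pos: [0.5935, 0.1534, 0.1223]
tool_rot: [2.084, 2.081, -0.273]
wrist_force: [0.0, 0.2, 0.4]
width: 0.0
```

apply_moves(
  rows=[
    [[-1,0,0,0,0,0],[-1.5,0,0,0,0,0],[-1.5,0,0,0,0,0]],
  ],
)

```text
time: 4.55
ee_pos: [0.5935, 0.152, 0.1227]
tool_rot: [2.084, 2.081, -0.272]
wrist_force: [0.4, -0.6, -0.7]
width: -0.0004
```

apply_moves(
  rows=[
    [[-1,0,0,0,0,0],[-1,0,0,0,0,0]],
  ],
)

```text
time: 4.72
ee_pos: [0.5935, 0.151, 0.1229]
tool_rot: [2.084, 2.081, -0.273]
wrist_force: [-0.8, -0.3, 0.1]
width: -0.0002
```

apply_moves(
  rows=[
    [[-1,0,0,0,0,0],[-1,0,0,0,0,0]],
  ],
)

```text
time: 4.88
ee_pos: [0.5934, 0.1503, 0.1232]
tool_rot: [2.084, 2.082, -0.272]
wrist_force: [-0.3, 0.2, -0.5]
width: 0.0003
```

apply_moves(
  rows=[
    [[-1,0,0,0,0,0],[-1,0,0,0,0,0]],
  ],
)

```text
time: 5.05
ee_pos: [0.5933, 0.1502, 0.1233]
tool_rot: [2.084, 2.083, -0.27]
wrist_force: [0.1, 1.2, -1.6]
width: 0.0004
```

apply_moves(
  rows=[
    [[-1,0,0,0,0,0],[-1,0,0,0,0,0]],
  ],
)

```text
time: 5.22
ee_pos: [0.5933, 0.1501, 0.1233]
tool_rot: [2.084, 2.085, -0.269]
wrist_force: [1.4, 3.3, -2.1]
width: -0.0004
```

apply_moves(
  rows=[
    [[-1,0,0,0,0,0],[-2,0,0,0,0,0],[-3,0,0,0,0,0],[-3,0,0,0,0,0]],
  ],
)

```text
time: 5.55
ee_pos: [0.5933, 0.15, 0.1235]
tool_rot: [2.085, 2.089, -0.263]
wrist_force: [1.0, 7.3, -5.8]
width: 0.0
```

apply_moves(
  rows=[
    [[-1,0,2,0,0,0],[-0.8,0,4,0,0,0],[-0.6,0,6,0,0,0],[-0.5,0,8,0,0,0],[-0.4,0,10,0,0,0],[-0.2,0,12,0,0,0],[-0.2,0,12,0,0,0]],
  ],
)

```text
time: 6.13
ee_pos: [0.5934, 0.1483, 0.1138]
tool_rot: [2.084, 2.09, -0.26]
wrist_force: [-1.2, 8.7, 2.1]
width: -0.0
```

apply_moves(
  rows=[
    [[-0.3,0,2,0,0,0],[-0.3,0,4,0,0,0],[-0.1,0,6,0,0,0],[0.1,0,8,0,0,0],[0.3,0,10,0,0,0],[0.5,0,12,0,0,0]],
  ],
)

```text
time: 6.63
ee_pos: [0.5933, 0.1463, 0.1024]
tool_rot: [2.084, 2.09, -0.259]
wrist_force: [-1.9, 10.7, 3.2]
width: 0.0001
```

Run:
```python
from h import *
for n in("scene","top"):
    im=manip.snapshot(n); cv2.imwrite(f"pics/{n}3.png",im[:,:,::-1])
a=cv2.imread("pics/scene3.png")[120:270,260:410]; b=cv2.imread("pics/top3.png")[130:280,140:290]
cv2.imwrite("pics/c3.png",cv2.resize(np.hstack([a,b]),None,fx=2.6,fy=2.6,interpolation=cv2.INTER_CUBIC))
cv2.imwrite("pics/z3.png",np.hstack([cv2.resize(cv2.imread(f"pics/scene{i}.png")[190:265,285:350],None,fx=6,fy=6,interpolation=cv2.INTER_CUBIC) for i in (0,3)]))
print(manip.read_state()["wrist_force"])
```

```text
[-0.77473059  9.88390966  2.21234968]
```

View pics/c3.png

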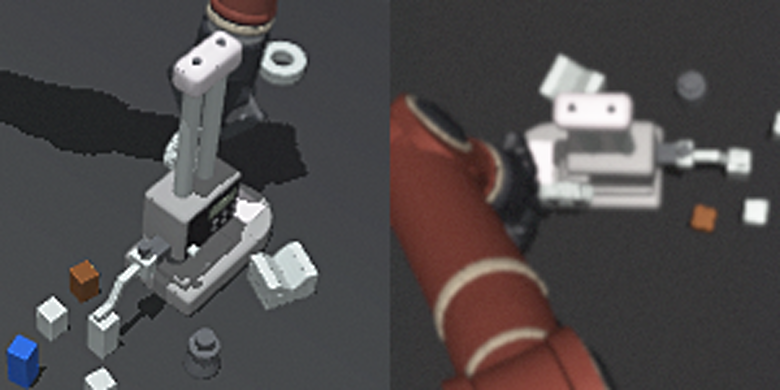

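View pics/z3.png

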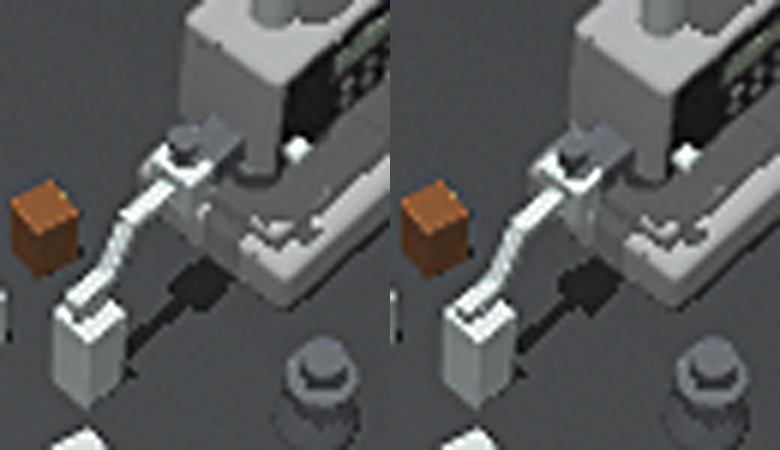

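apply_moves(
  rows=[
    [[0.1,0,1.5,0,0,0],[0.2,0,3,0,0,0],[0.4,0,4.5,0,0,0],[0.5,0,6,0,0,0]],
  ],
)

```text
time: 7.07
ee_pos: [0.5936, 0.1459, 0.097]
tool_rot: [2.083, 2.091, -0.257]
wrist_force: [-2.4, 11.2, 6.1]
width: 0.0002
```

apply_moves(
  rows=[
    [[0.1,0,1.5,0,0,0],[0.2,0,3,0,0,0],[0.4,0,4.5,0,0,0],[0.5,0,6,0,0,0]],
  ],
)

```text
time: 7.4
ee_pos: [0.5947, 0.146, 0.0912]
tool_rot: [2.082, 2.092, -0.252]
wrist_force: [-0.0, 11.4, 2.4]
width: 0.0004
```

Run:
```python
from h import *
im=manip.snapshot("scene"); cv2.imwrite(f"pics/scene4.png",im[:,:,::-1])
cv2.imwrite("pics/z4.png",np.hstack([cv2.resize(cv2.imread(f"pics/scene{i}.png")[190:265,285:350],None,fx=6,fy=6,interpolation=cv2.INTER_CUBIC) for i in (3,4)]))
print(manip.read_state()["wrist_force"])
```

```text
[ 1.98427912 12.46093331 -2.23589355]
```

View pics/z4.png

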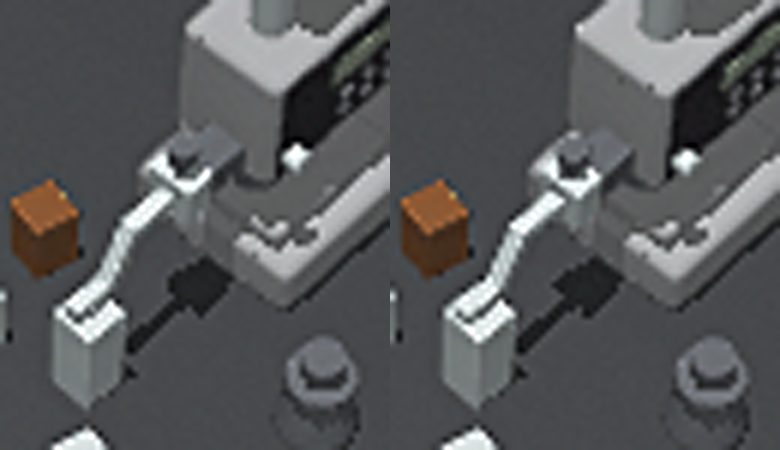

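Run:
```python
from h import *
g=lambda i:cv2.imread(f"pics/scene{i}.png",0).astype(np.float32)
def shift(i,j,box):
    x0,x1,y0,y1=box; t=cv2.resize(g(i)[y0:y1,x0:x1],None,fx=8,fy=8,interpolation=cv2.INTER_CUBIC)
    s=cv2.resize(g(j)[y0-6:y1+6,x0-6:x1+6],None,fx=8,fy=8,interpolation=cv2.INTER_CUBIC)
    r=cv2.matchTemplate(s,t,cv2.TM_CCOEFF_NORMED); _,v,_,l=cv2.minMaxLoc(r); return (l[0]/8-6,l[1]/8-6,round(v,3))
for box in [(308,328,206,226),(316,332,192,210),(297,312,222,240),(352,374,212,236)]:
    print(box,[shift(0,j,box) for j in(2,3,4)])
print(proj("scene",[[.613,.019,.165],[.613,.019,.155]]),proj("scene",[[.645,-.07,.07],[.645,-.07,.06]]))
```

```text
(308, 328, 206, 226) [(0.0, 0.0, 0.999), (-0.25, 1.375, 0.914), (-0.25, 1.875, 0.907)]
(316, 332, 192, 210) [(0.0, 0.0, 0.998), (-0.125, 1.5, 0.989), (-0.25, 2.0, 0.986)]
(297, 312, 222, 240) [(0.0, 0.0, 0.998), (0.125, 1.0, 0.959), (0.25, 1.375, 0.928)]
(352, 374, 212, 236) [(0.0, 0.0, 0.999), (0.0, 0.0, 0.999), (0.0, 0.0, 0.999)]
[[315.22586805 191.88999251]
 [315.05275468 194.20622079]] [[301.82664823 237.93272273]
 [301.73230046 239.94532511]]
```

apply_moves(
  rows=[
    [[6,0,0,0,0,0],[12,0,0,0,0,0],[18,0,0,0,0,0],[18,0,-12,0,0,0],[18,0,-25,0,0,0],[18,0,-25,0,0,0]],
  ],
)

```text
time: 7.95
ee_pos: [0.595, 0.1621, 0.1116]
tool_rot: [2.083, 2.08, -0.266]
wrist_force: [1.0, 1.0, 1.3]
width: 0.0
```

Run:
```python
from h import *
im=manip.snapshot("scene"); cv2.imwrite(f"pics/scene5.png",im[:,:,::-1])
g=lambda i:cv2.imread(f"pics/scene{i}.png",0).astype(np.float32)
def shift(i,j,box):
    x0,x1,y0,y1=box; t=cv2.resize(g(i)[y0:y1,x0:x1],None,fx=8,fy=8,interpolation=cv2.INTER_CUBIC)
    s=cv2.resize(g(j)[y0-6:y1+6,x0-6:x1+6],None,fx=8,fy=8,interpolation=cv2.INTER_CUBIC)
    r=cv2.matchTemplate(s,t,cv2.TM_CCOEFF_NORMED); _,v,_,l=cv2.minMaxLoc(r); return (l[0]/8-6,l[1]/8-6,round(v,3))
for box in [(308,328,206,226),(316,332,192,210),(297,312,222,240)]: print(shift(0,5,box),shift(4,5,box))
s=manip.read_state();print(s["time"],s["ee_pos"],s["wrist_force"],rel([.593,.148,.115],90,15))
```

```text
(-0.25, 1.875, 0.908) (0.0, 0.0, 0.999)
(-0.25, 2.0, 0.986) (0.0, 0.0, 0.997)
(0.25, 1.375, 0.928) (0.0, 0.0, 0.998)
8.0 [0.59450213 0.16144232 0.11059772] [-0.16752326 -0.07098741 -0.21399308] [-1.4125e+01 -1.4720e+00 -8.1000e-01  3.0000e-03 -2.0000e-03 -2.0000e-03]
```

apply_moves(
  rows=[
    [[-6,-1,0,0,0,0],[-11,-1,0,0,0,0],[-13,-1,0,0,0,0],[-15,-1,0,0,0,0],[-17,-1,0,0,0,0],[-17,-1,0,0,0,0]],
  ],
)

```text
time: 8.5
ee_pos: [0.5918, 0.1493, 0.1117]
tool_rot: [2.086, 2.09, -0.264]
wrist_force: [0.5, 7.6, -6.1]
width: 0.0002
```

apply_moves(
  rows=[
    [[-1,0,2,0,0,0],[-1,0,4,0,0,0],[-1,0,6,0,0,0]],
  ],
)

```text
time: 8.75
ee_pos: [0.592, 0.1486, 0.1082]
tool_rot: [2.085, 2.091, -0.26]
wrist_force: [-1.8, 9.3, 3.4]
width: -0.0002
```

apply_moves(
  rows=[
    [[0,0,2,0,0,0],[0.1,0,4,0,0,0],[0.2,0,6,0,0,0]],
  ],
)

```text
time: 9.0
ee_pos: [0.5926, 0.1474, 0.1026]
tool_rot: [2.084, 2.09, -0.259]
wrist_force: [-1.2, 9.4, 3.5]
width: -0.0001
```

apply_moves(
  rows=[
    [[0,0,2,0,0,0],[0.1,0,4,0,0,0],[0.2,0,6,0,0,0]],
  ],
)

```text
time: 9.25
ee_pos: [0.593, 0.146, 0.097]
tool_rot: [2.083, 2.09, -0.258]
wrist_force: [-0.3, 10.0, 5.1]
width: 0.0001
```

```bash
cat >> h.py <<'E'
g=lambda i:cv2.imread(f"pics/scene{i}.png",0).astype(np.float32)
def shift(i,j,box):
    x0,x1,y0,y1=box; t=cv2.resize(g(i)[y0:y1,x0:x1],None,fx=8,fy=8,interpolation=cv2.INTER_CUBIC)
    s=cv2.resize(g(j)[y0-6:y1+6,x0-6:x1+6],None,fx=8,fy=8,interpolation=cv2.INTER_CUBIC)
    r=cv2.matchTemplate(s,t,cv2.TM_CCOEFF_NORMED); _,v,_,l=cv2.minMaxLoc(r); return (l[0]/8-6,l[1]/8-6,round(v,3))
def look(k):
    im=manip.snapshot("scene"); cv2.imwrite(f"pics/scene{k}.png",im[:,:,::-1])
    for box in [(308,328,206,226),(316,332,192,210),(297,312,222,240),(293,308,242,260)]: print(shift(0,k,box),shift(k-1,k,box))
    s=manip.read_state();print(s["time"],s["ee_pos"],s["wrist_force"])
E
python3 -c "
from h import *
look(6)"
```

```text
(-0.25, 2.25, 0.884) (0.0, 0.25, 0.953)
(-0.125, 2.375, 0.986) (0.0, 0.375, 0.98)
(0.25, 1.625, 0.925) (0.125, 0.125, 0.979)
(0.0, 0.25, 0.946) (0.0, 0.125, 0.985)
9.3 [0.59300721 0.14598749 0.0965424 ] [0.65569647 9.32676579 0.15207198]
```

apply_moves(
  rows=[
    [[0,0,2,0,0,0],[0.1,0,4,0,0,0],[0.2,0,6,0,0,0],[0.3,0,8,0,0,0]],
  ],
)

```text
time: 9.63
ee_pos: [0.5938, 0.1459, 0.0893]
tool_rot: [2.082, 2.092, -0.252]
wrist_force: [0.2, 10.3, 3.9]
width: 0.0002
```

```bash
python3 -c "
from h import *
look(7)
cv2.imwrite('pics/z7.png',np.hstack([cv2.resize(cv2.imread(f'pics/scene{i}.png')[215:262,285:330],None,fx=8,fy=8,interpolation=cv2.INTER_CUBIC) for i in (5,7)]))"
```

```text
(-0.25, 2.25, 0.885) (0.0, 0.0, 0.999)
(-0.125, 2.375, 0.986) (0.0, 0.0, 0.998)
(0.25, 1.625, 0.925) (0.0, 0.0, 0.998)
(0.0, 0.25, 0.946) (0.0, 0.0, 0.997)
9.6833 [0.59365649 0.14578876 0.08852669] [ 1.98578088 11.16017233 -6.31885671]
```

View pics/z7.png

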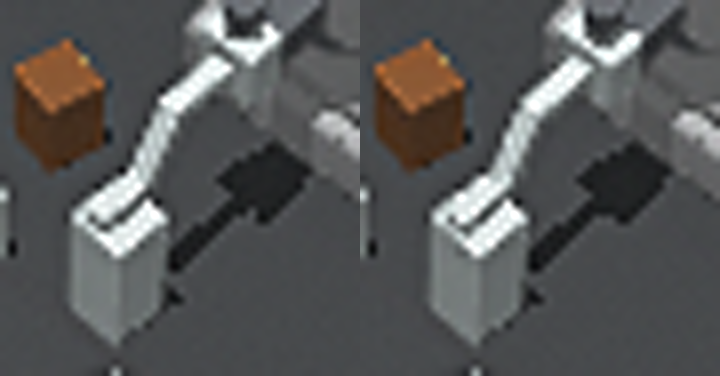

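apply_moves(
  rows=[
    [[6,0,0,0,0,0],[12,0,0,0,0,0],[18,0,0,0,0,0],[18,0,-14,0,0,0],[18,0,-28,0,0,0],[18,0,-28,0,0,0]],
  ],
)

```text
time: 10.18
ee_pos: [0.5937, 0.1632, 0.1126]
tool_rot: [2.083, 2.08, -0.267]
wrist_force: [0.2, 0.2, -0.9]
width: -0.0001
```

apply_moves(
  rows=[
    [[-6,0,0,0,0,0],[-11,0,0,0,0,0],[-13,0,0,0,0,0],[-15,0,0,0,0,0],[-17,0,0,0,0,0],[-17,0,0,0,0,0]],
  ],
)

```text
time: 10.68
ee_pos: [0.5919, 0.1501, 0.1132]
tool_rot: [2.086, 2.089, -0.264]
wrist_force: [0.9, 6.5, -6.5]
width: 0.0001
```

apply_moves(
  rows=[
    [[-1,0,2,0,0,0],[-1,0,4,0,0,0],[-1,0,6,0,0,0]],
  ],
)

```text
time: 10.93
ee_pos: [0.5924, 0.1493, 0.1098]
tool_rot: [2.084, 2.09, -0.26]
wrist_force: [-0.8, 8.1, 4.0]
width: -0.0002
```

apply_moves(
  rows=[
    [[0,0,2,0,0,0],[0.1,0,4,0,0,0],[0.2,0,6,0,0,0]],
  ],
)

```text
time: 11.18
ee_pos: [0.5927, 0.1478, 0.1041]
tool_rot: [2.084, 2.089, -0.26]
wrist_force: [-0.3, 8.5, 4.1]
width: 0.0002
```

```bash
python3 -c "
from h import *
look(8)"
```

```text
(-0.25, 2.25, 0.885) (0.0, 0.0, 0.999)
(-0.125, 2.375, 0.986) (0.0, 0.0, 0.998)
(0.25, 1.625, 0.925) (0.0, 0.0, 0.997)
(0.0, 0.25, 0.946) (0.0, 0.0, 0.997)
11.2333 [0.5926157  0.14766061 0.10372293] [-0.08337758  8.96122349  1.88665976]
```

apply_moves(
  rows=[
    [[-1,0,0,0,0,0],[-2,0,2,0,0,0],[-2,0,4,0,0,0],[-2,0,6,0,0,0]],
  ],
)

```text
time: 11.57
ee_pos: [0.5929, 0.1466, 0.0992]
tool_rot: [2.084, 2.092, -0.255]
wrist_force: [-0.6, 11.0, 3.9]
width: -0.0003
```

apply_moves(
  rows=[
    [[6,0,0,0,0,0],[12,0,0,0,0,0],[20,0,0,0,0,0],[40,0,-10,0,0,0],[60,0,-30,0,0,0],[60,0,-30,0,0,0],[60,0,-30,0,0,0]],
  ],
)

```text
time: 12.15
ee_pos: [0.5924, 0.2062, 0.112]
tool_rot: [2.081, 2.084, -0.271]
wrist_force: [0.3, -1.1, 0.4]
width: 0.0003
```

```bash
python3 -c "
from h import *
look(9)
a=cv2.imread('pics/scene9.png')[120:290,240:400]; cv2.imwrite('pics/sc9.png',cv2.resize(a,None,fx=3.5,fy=3.5,interpolation=cv2.INTER_CUBIC))
im=manip.snapshot('top'); cv2.imwrite('pics/top9.png',cv2.resize(im[130:250,140:320,::-1],None,fx=4,fy=4,interpolation=cv2.INTER_CUBIC))"
```

```text
(-0.25, 2.25, 0.883) (0.0, 0.0, 0.998)
(-0.125, 2.375, 0.984) (0.0, 0.0, 0.997)
(0.25, 1.625, 0.921) (0.0, 0.0, 0.996)
(0.0, 0.25, 0.95) (0.0, 0.0, 0.995)
12.2 [0.59235761 0.20380579 0.11150407] [-0.23071965 -1.04849662 -0.30950434]
```

View pics/sc9.png

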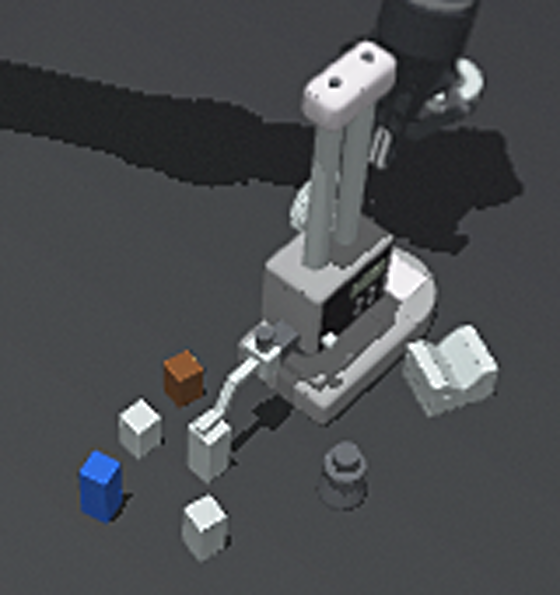

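View pics/top9.png

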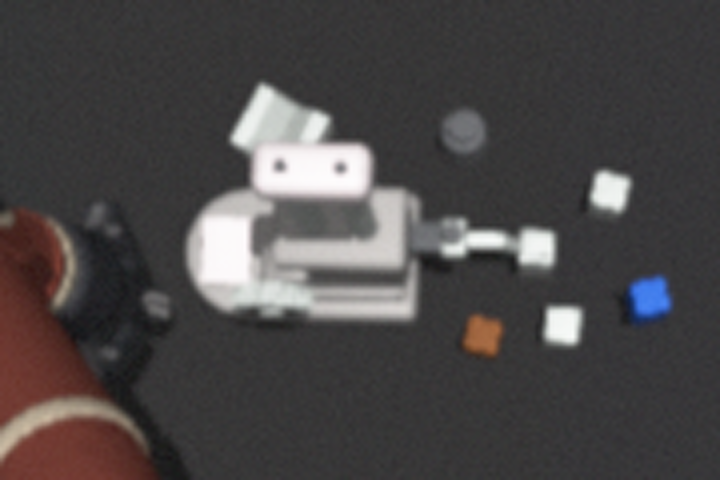

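apply_moves(
  rows=[
    [[0,0,0,0,0,0],[0,0,0,0,0,0],[0,0,0,0,0,0]],
  ],
)

```text
time: 12.5
ee_pos: [0.5925, 0.203, 0.1115]
tool_rot: [2.085, 2.08, -0.275]
wrist_force: [-0.2, 0.7, 0.3]
width: -0.0001
```

```bash
python3 -c "
from rig import manip
print(manip.close_job())"
```

```text
the job is handed in; nothing more can be done
None
```

I rolled the feed wheel's outer rim down with the shut fingertips, pressing with about 8–11 N over three strokes. The scriber came down about 10 mm and now appears to rest on the block under it. I then backed the fingers about 55 mm away and handed the job in at 12.5 s. No verdict is reported.

**Landing:** after the second stroke, more rolling at 8–11 N only made the finger slip. The slider did not move between the last three pictures, and it stayed put after the finger left. The rim force rose from about 4.5 N while rolling to about 6.3 N, which is what I would expect once the scriber has landed.

**Which block:** the scriber's estimated final height of about 60 mm and the block's measured height of about 56 mm both point to the 60 mm block. Both readings are rough.

**Surroundings:** the blocks near the gauge show no visible shift from the start, and the wrist force is back to noise level.

**What I could not settle:**
- I could not measure the gap under the scriber directly at the cameras' resolution (about 4 mm per pixel). The landing is judged from the stalled slider and the forces.
- The first two strokes also lost drive near their ends. After the first I thought the scriber had landed, but the second stroke lowered it another 1.6 mm or so. The third stroke, restarted near the fingertip, moved it no further.

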